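# Set the filter changer to its third click and trigger a reading

### The arm

A 6-joint arm with a two-finger parallel gripper is mounted at the origin on the work surface. World frame = base frame: x ahead of the robot, y to its left, z up, the work surface at z = 0. Lengths are in m, angles in degrees, forces in N, time in s.
With the tool pointing down it reaches from about 0.35 to 1 m from the base axis. Payload 7.1 kg.
Tool frame: the origin (TCP) lies at the very end of the fingers, on their centre line; the grasp point (between the pads) lies manip.grasp_offset behind it (manip.grasp_offset is the distance from the TCP to the grasp point, in m); z points along the fingers, y is the line along which they close (so a half turn about z gives the same grasp; the last joint's range is limited). The gripper opens to 85 mm and grips with 20 to 120 N. Pads are 22 mm wide; open, the fingers measure 114 mm over their backs; the gripper's body (76 mm by 85 mm) begins 54 mm behind the grasp point. The pads swing forward as they close: fully open they stand 13 mm farther back than shut.
Start: joints at [-76.433, 24.242, 93.386, -0, 62.372, -1.089], TCP at [0.158, -0.605, 0.231] pointing down, gripper open.
Joint ranges: [-172.04, 172.04], [-51.8, 120.97], [4.93, 147.93], [-75.15, 255.16], [6.16, 154.13], [-145.62, 145.62]. Speed limits (degrees/s): [136.94, 136.94, 172.46, 180, 180, 180].

### API

Orientations are given as [roll, pitch, yaw] about the fixed x, y, z axes, in that order (R = Rz(yaw) Ry(pitch) Rx(roll)).
In Python, from workcell import manip gives the robot as it stands. The module is installed in compiled form; this text tells all that it offers.
- The arm moves only by the tool servo_tool, never from a script. Its argument "deltas" is one flat list of numbers, 7 for each row, row after row: the opening, from 0 (shut) to 1 (fully open), then the shift along the world's x, y, z in m, then the turn, a rotation vector about the world's x, y, z in degrees. In form: [grip, tx, ty, tz, wx, wy, wz, grip, tx, ty, tz, wx, wy, wz, ...]. A call has exactly 10 rows; each row shifts and turns the commanded pose from where the row before left it; what a row does not reach is not made up. A row lasts 1/10 s, in which the tool goes at most 50 mm and 8.59 degrees, less where a joint would pass 70% of its speed; a pose out of reach is approached as far as the arm can. A call with a gripper value outside its range is refused whole. The fingers move at their own pace and stop on an object; "squeeze" is the grip in N (left out, the last holds). Time passes only in rows, so rows that do not move let the fingers close, or fill a call up. It gives the time, the measured TCP pose, the force and the opening at its end, in the units of the state.
- manip.get_obs(): the state, without advancing time (a new reading comes with each control period).
- manip.get_image(name): name is "scene" or "side" or "wrist"; returns the picture (384x512x3 uint8, blue, green, red); there is no depth.
- manip.camera_params(name): a dict with "fx", "fy", "cx", "cy" (pixels), "cam_to_world" (4x4, takes a point from camera to world coordinates); the wrist camera has in their place "tool_from_camera" (4x4, takes a point from camera to tool coordinates, whose origin is the TCP and whose axes are the flange's). Camera axes: x right, y up, looking along -z (the intrinsics and any distortion apply to the point x, -y, -z); pixel columns grow to the right and rows downward; lengths in m; the calibration is good to about 2 mm. A picture is of the moment at which its call begins: read the wrist's pose just before it. camera_params takes no time and is no camera call.
- manip.finish_job(): hands the job in, once; it reports no verdict.
Trained networks look in the newest picture that a camera, given by its name, has taken for a name from the list of things; names that differ only in an ending like _2 or _b are one class to them, and where a whole thing is asked for, a point or a joint stands for the part that bears it (a point fixed in the world has none). Each returns a list of dicts, best first, with "score" (0 to 1); they miss things now and then, are a little off and sometimes report something else, mostly with a low value. They report only what shows in the picture. A call takes as long as a camera call.
- manip.silhouettes(thing, camera): "mask" (384x512 bool, what is visible of it).
- manip.pinpoint(thing, camera): "centre" ([x, y, z] in m, in world coordinates, good to about 4 mm: a listed point, or the origin of a listed thing).
The state is a dict: "time": time; "joints": joint angles; "qvel": joint speeds; "joint_torque": joint torques, N m; "eef_pos": TCP position; "ee_rot": TCP orientation; "ft_force": force on the tool from outside, world axes, zero at the start; "moment": the same for the moment, N m; "width": opening from 0.0 (shut) to 1.0 (fully open).
Only numpy, scipy, OpenCV 4.12 (cv2) and the standard library are available. Lean on these libraries where they do the work, as an engineer would, in place of code of your own. Each camera call takes 0.05 s, during which the arm holds its last target. There are 200 camera calls.

### The job

On the red and black filter changer, push the sliding lever along its slot towards the aluminium barrel, counting the clicks, and leave it resting in the third click from where it starts, without ever going past that click. Then press the round button between the slot and the barrel all the way down and let it come back up. Only push with the fingers: do not lift, tip or shove the changer out of its place, and leave the other things on the desk where they are.

Things in the scene. Friction and masses are not known exactly. Their poses are not given: they have to be found in the camera images.
- changer: Loose 2.2-3.1 kg instrument on rubber feet: flat red/black housing 130 (x) by 300 (y) by 36 mm high, turned up to 0.5 rad. Origin: centre of its underside, z up. y runs along the slot (at x = 0 on top) towards an aluminium barrel lying on top at y = 88 to 173 mm; barrel and white clamps reach 97 mm above the desk. Three black thumbscrews, not used, stick out 28 mm on the -x side at y = -20 to 30 mm.
- lever_top (a point): Centre of the top of the sliding lever: an upright black tab 24 mm (changer x) by 10 mm (changer y) standing 36 mm above the housing, its top 72 mm above the desk. Starts at changer x = 0, y = -85 mm and moves along changer +y when pushed. The housing's top behind it (y = -150 to -90 mm) is free.
- lever (a joint): Lever travel in m along changer +y: 0 at the start, a notch at the end stop. Clicks every 14 mm, with a dark tick each side of the slot: first 0.014, second 0.028, third 0.042, fourth 0.056, fifth 0.070 (far stop). About 4 N starts it out of a notch; 1 to 3 mm past half-way (half-way: 0.007, 0.021, 0.035, 0.049) a spring snaps it forward into the next notch, where it stays when let go.
- shutter_top (a point): Centre of the top of the round steel push button, 26 mm across, in a black collar 40 mm across on the changer's top at changer x = 0, y = 38 mm, between slot and barrel; its top is 56 mm above the desk and 10 mm above the collar. Pressed straight down.
- shutter (a joint): How far the button is pressed, in m: 0 up, 0.006 fully down, where it stops hard; it starts at about 2.5 N and is down at 5 N. Springs back when released.
- filter_ring: Bystander: aluminium ring 42 mm across, 12 mm high, beside the changer; origin centre of its underside.
- spare_tube: Bystander: upright aluminium tube 44 mm across, 45 mm high, beside the changer; origin centre of its underside.
- screwdriver: Bystander: black-handled screwdriver 160 mm long, lying beside the changer on the side away from the thumbscrews.
- mug: Bystander: white mug 80 mm across, 95 mm high; origin centre of its underside.
- water_bottle: Bystander: aluminium bottle 66 mm across, 200 mm high; origin centre of its underside.
- mouse: Bystander: black computer mouse 105 by 62 by 30 mm; origin centre of its underside.

How it is judged:
By the outcome, as a careful person would: the job done as asked, in the order asked, and still so for the second after the job is handed in, with the robot touching nothing.
It also fails if it takes over 58 s, if anything falls off the work surface, if the arm or the gripper's body presses on something with over 40 N, if the wrist force passes 120 N, or if a joint passes its speed limit or range.

## Working session

There is one attempt and no reset: what is moved stays moved. The work goes in short steps, Python scripts to look and compute and a tool call to move; the robot and the scene stay as the last step left them, time stands still between calls to the robot, and variables do not carry over. Pictures are saved under pics/ and viewed, on a budget of 10 in all, crops included, one or two more only if the job needs it, and the job is handed in when it is done.

Besides the shell and the picture viewer there is one more tool, called by a JSON object that holds its "fn" and its "kwargs". servo_tool: Moves the arm, as the interface text tells. Its arguments: {"type":"object","properties":{"deltas":{"type":"array","items":{"type":"number"}},"squeeze":{"type":"number"}},"required":["deltas"]}

```bash
mkdir -p pics; python3 - <<'E'
from workcell import manip
import cv2, numpy as np
o=manip.get_obs(); print({k:np.round(v,3) for k,v in o.items()}, manip.grasp_offset)
im={}
for c in ["scene","side"]:
    im[c]=manip.get_image(c)
    for t in ["changer","lever_top","shutter_top","mug","water_bottle","spare_tube","filter_ring","mouse","screwdriver"]:
        r=manip.pinpoint(t,c)
        print(c,t,[(np.round(q["centre"],3).tolist(),round(q["score"],2)) for q in r[:2]])
cv2.imwrite("pics/a.png",cv2.resize(np.vstack([im["scene"],im["side"]]),(800,1200))[:600]); cv2.imwrite("pics/b.png",cv2.resize(im["side"],(800,600)))
E
```

```text
{'time': np.float64(0.0), 'joints': array([-7.6434e+01,  2.4284e+01,  9.3434e+01,  1.0000e-03,  6.2371e+01,
       -1.0890e+00]), 'qvel': array([-0.007,  0.06 , -0.053,  0.031,  0.072,  0.002]), 'joint_torque': array([ 1.0000e-03, -5.5738e+01, -2.8174e+01,  0.0000e+00,  7.0000e-03,
        0.0000e+00]), 'eef_pos': array([ 0.158, -0.604,  0.231]), 'ee_rot': array([-1.79911e+02, -3.00000e-03,  1.46550e+01]), 'ft_force': array([ 0.589, -0.061, -0.753]), 'moment': array([ 0.033, -0.052, -0.004]), 'width': np.float64(1.002)} 0.0187
scene changer [([0.684, 0.141, 0.001], 0.67), ([0.578, 0.096, -0.005], 0.63)]
scene lever_top [([0.6, 0.016, 0.07], 0.59)]
scene shutter_top [([0.563, 0.134, 0.055], 0.4)]
scene mug [([0.63, 0.395, 0.002], 0.86)]
scene water_bottle [([0.635, -0.399, 0.003], 0.58)]
scene spare_tube [([0.575, 0.102, -0.001], 0.71), ([0.433, 0.145, -0.004], 0.56)]
scene filter_ring [([0.487, -0.011, -0.001], 0.6)]
scene mouse [([0.352, -0.369, 0.0], 0.78)]
scene screwdriver [([0.683, 0.139, 0.001], 0.82), ([0.354, -0.37, 0.0], 0.2)]
side changer [([0.577, 0.097, 0.0], 0.85), ([0.561, 0.133, 0.058], 0.61)]
side lever_top [([0.6, 0.016, 0.072], 0.59)]
side shutter_top [([0.563, 0.131, 0.056], 0.45)]
side mug [([0.633, 0.391, -0.002], 0.86)]
side water_bottle [([0.635, -0.398, -0.001], 0.62)]
side spare_tube [([0.431, 0.146, -0.0], 0.9)]
side filter_ring []
side mouse [([0.353, -0.369, -0.001], 0.87)]
side screwdriver [([0.682, 0.138, -0.0], 0.7)]
```

View pics/a.png

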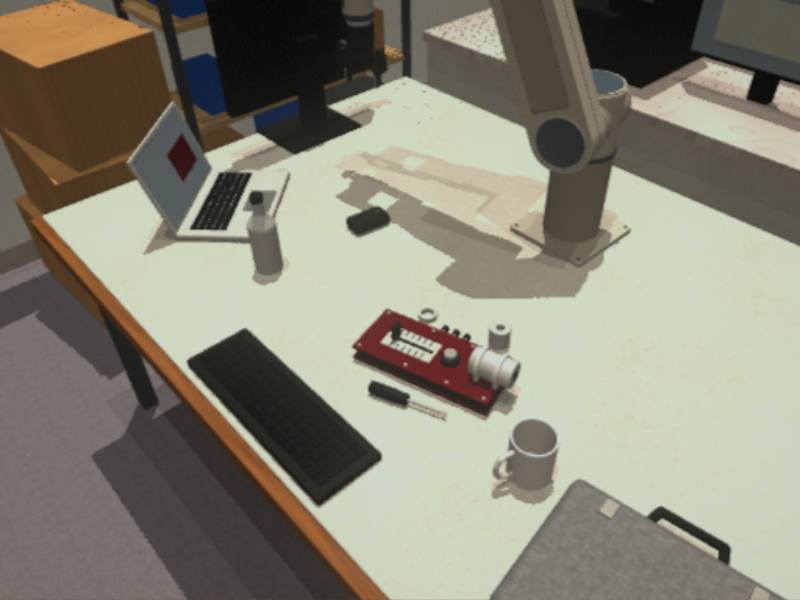

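View pics/b.png

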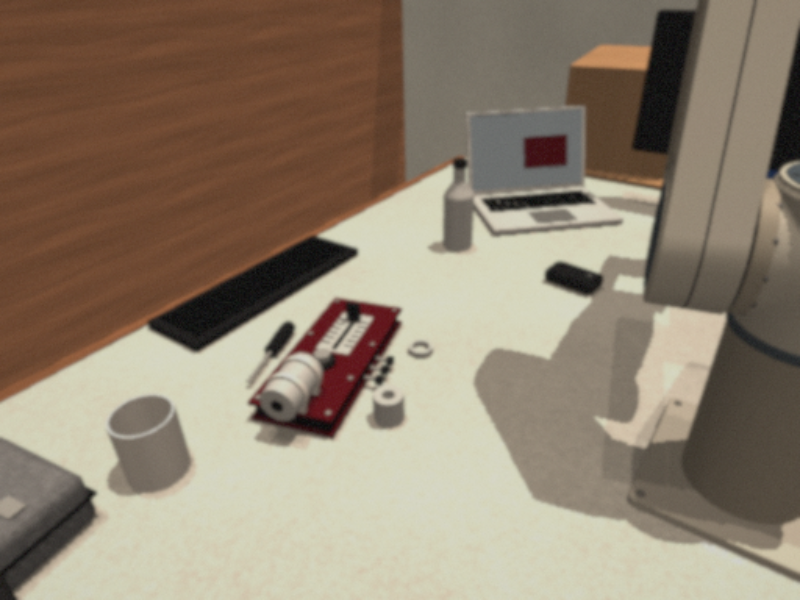

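Both views agree. In the scene view the lever is at about (397,330), the button at (450,355) and the barrel at (495,368). The measured lever-to-button distance of 122 mm fits the specified 123 mm, with slot direction ≈ (-0.30, 0.95). Moving behind the lever with the fingers shut.

{"fn": "servo_tool", "kwargs": {"deltas": [0,0.0227,0.029,0,0,0,4.65,0,0.0227,0.029,0,0,0,4.65,0,0.0227,0.029,0,0,0,4.65,0,0.0227,0.029,0,0,0,4.65,0,0.0227,0.029,0,0,0,4.65,0,0.0227,0.029,0,0,0,4.65,0,0.0227,0.029,0,0,0,4.65,0,0.0227,0.029,0,0,0,4.65,0,0.0227,0.029,0,0,0,4.65,0,0.0227,0.029,0,0,0,4.65], "squeeze": 20}}

```text
time: 2.0
eef_pos: [0.386, -0.3134, 0.2316]
ee_rot: [180.0, 0.0, 61.3]
ft_force: [0.6, -0.4, -0.5]
width: -0.005
```

{"fn": "servo_tool", "kwargs": {"deltas": [0,0.0227,0.029,0,0,0,4.65,0,0.0227,0.029,0,0,0,4.65,0,0.0227,0.029,0,0,0,4.65,0,0.0227,0.029,0,0,0,4.65,0,0.0227,0.029,0,0,0,4.65,0,0.0227,0.029,0,0,0,4.65,0,0.0227,0.029,0,0,0,4.65,0,0.0227,0.029,0,0,0,4.65,0,0.0227,0.029,0,0,0,4.65,0,0.0227,0.029,0,0,0,4.65]}}

```text
time: 3.0
eef_pos: [0.613, -0.0233, 0.2314]
ee_rot: [180.0, 0.0, 107.9]
ft_force: [-0.4, -0.6, 0.5]
width: 0.001
```

```bash
python3 - <<'E'
from workcell import manip
import cv2, numpy as np
o=manip.get_obs(); print(o["eef_pos"],o["ee_rot"])
im=manip.get_image("wrist")
P=[]
for c in ["wrist","scene","side"]:
    if c!="wrist": manip.get_image(c)
    for t in ["lever_top","shutter_top","changer"]:
        r=manip.pinpoint(t,c)
        print(c,t,[(np.round(q["centre"],4).tolist(),round(q["score"],2)) for q in r[:2]])
print(manip.camera_params("wrist"))
cv2.imwrite("pics/c.png",cv2.resize(im,(800,600)))
E
```

```text
[ 0.61297811 -0.02325101  0.23139458] [1.79993457e+02 6.52539851e-03 1.07859215e+02]
wrist lever_top [([0.5971, 0.0181, 0.0735], 0.61)]
wrist shutter_top [([0.5642, 0.1335, 0.0522], 0.57)]
wrist changer [([0.5735, 0.0984, 0.0022], 0.66)]
scene lever_top [([0.6005, 0.0148, 0.0736], 0.62)]
scene shutter_top [([0.5647, 0.1335, 0.0573], 0.39), ([0.4835, -0.009, -0.0005], 0.26)]
scene changer [([0.5757, 0.0999, -0.0038], 0.88)]
side lever_top [([0.6, 0.0169, 0.071], 0.64)]
side shutter_top [([0.5644, 0.1308, 0.0564], 0.42)]
side changer [([0.5739, 0.0965, 0.001], 0.67)]
{'fx': 279.63471861132064, 'fy': 279.63471861132064, 'cx': 251.0336228837593, 'cy': 193.20073081355278, 'tool_from_camera': array([[-3.10874877e-04,  9.51514895e-01,  3.07602517e-01,
         7.94035284e-02],
       [ 9.99999925e-01,  3.67080123e-04, -1.24860329e-04,
         1.99294401e-04],
       [-2.31721233e-04,  3.07602455e-01, -9.51514937e-01,
        -1.41885722e-01],
       [ 0.00000000e+00,  0.00000000e+00,  0.00000000e+00,
         1.00000000e+00]])}
```

View pics/c.png

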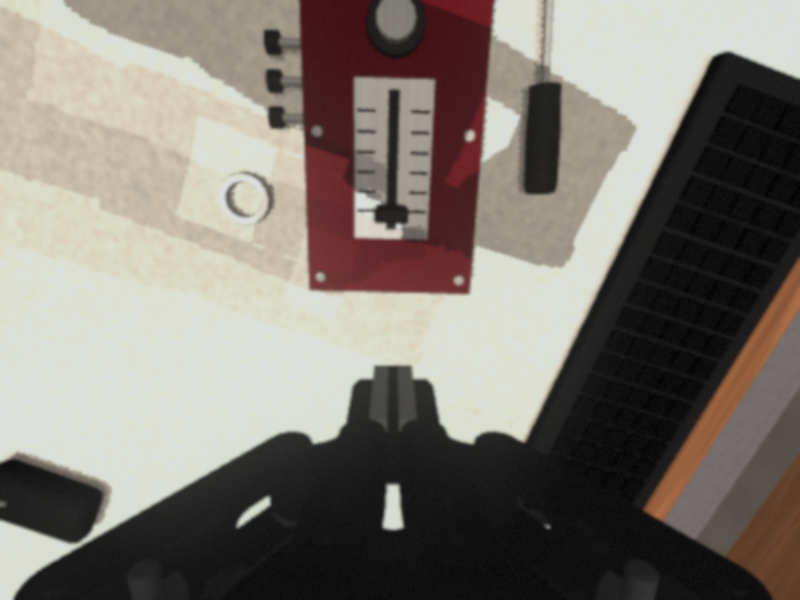

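The wrist view shows the slot at x≈393 from row 90 to 225, in line with the shut fingers. Six tick pairs run from row 211 (the start, where the lever is) to row 109. The button is at (396,20). I'll back-project these points to get the exact axis.

```bash
cat > h.py <<'E'
from workcell import manip
import numpy as np
from scipy.spatial.transform import Rotation as R
def world(px,z,pos,rpy,s=512/800):
    "wrist pixels (800x600 view) onto the plane at height z"
    p=manip.camera_params("wrist"); T=p["tool_from_camera"]
    u,v=np.array(px,float)*s
    d=np.array([(u-p["cx"])/p["fx"],-(v-p["cy"])/p["fy"],-1])
    Rt=R.from_euler("xyz",rpy,degrees=True).as_matrix()
    o=Rt@T[:3,3]+pos; d=Rt@T[:3,:3]@d
    return o+d*(z-o[2])/d[2]
E
python3 - <<'E'
from h import *
pos=np.array([0.61297811,-0.02325101,0.23139458]); rpy=[179.993,0.0065,107.859]
W=lambda px,z: world(px,z,pos,rpy)
for n,px,z in [("slot0",(391,228),.036),("slot1",(394,90),.036),("button",(396,17),.056),("levertop",(391,214),.072)]:
    print(n,W(px,z).round(4))
t=[]
for v,l,r in [(211,364,418),(192,365,419),(172,365,420),(152,365,420),(131,365,420),(109.5,366,421)]:
    m=(W((l,v),.036)+W((r,v),.036))/2; t.append(m); print(m.round(4))
d=t[5]-t[0]; print(np.linalg.norm(d), np.degrees(np.arctan2(d[1],d[0])))
for a,b in [((300,0),(310,290)),((494,0),(470,292))]:
    d=W(a,.036)-W(b,.036); print("edge",np.degrees(np.arctan2(d[1],d[0])))
E
```

```text
slot0 [0.6031 0.0052 0.036 ]
slot1 [0.5757 0.0976 0.036 ]
button [0.5648 0.1351 0.056 ]
levertop [0.5987 0.0192 0.072 ]
[0.5992 0.0174 0.036 ]
[0.5956 0.031  0.036 ]
[0.5916 0.0448 0.036 ]
[0.5873 0.0582 0.036 ]
[0.5829 0.0718 0.036 ]
[0.5792 0.0856 0.036 ]
0.07100580372587445 106.35844644360236
edge 106.41949408997324
edge 106.46554402976426
```

The axis angle is 106.4° (three estimates agree), and the tick span is 71 mm against 70 expected. Descending behind the lever.

{"fn": "servo_tool", "kwargs": {"deltas": [0,-0.001,0.002,-0.019,0,0,-0.4,0,-0.001,0.002,-0.02,0,0,-0.4,0,-0.001,0.002,-0.02,0,0,-0.3,0,-0.001,0.0025,-0.02,0,0,-0.3,0,0,0,-0.02,0,0,0,0,0,0,-0.02,0,0,0,0,0,0,-0.02,0,0,0,0,0,0,-0.02,0,0,0,0,0,0,-0.015,0,0,0,0,0,0,-0.007,0,0,0]}}

```text
time: 4.6
eef_pos: [0.6074, -0.0163, 0.0489]
ee_rot: [-179.9, -0.0, 106.2]
ft_force: [-0.5, -0.6, 1.2]
width: 0.004
```

```bash
python3 - <<'E'
from h import *
import cv2
o=manip.get_obs(); print(o["eef_pos"].round(4),o["ee_rot"].round(2),o["ft_force"].round(2),o["time"])
im=manip.get_image("wrist"); cv2.imwrite("pics/d.png",cv2.resize(im,(800,600)))
for t in ["lever_top","shutter_top"]:
    print(t,[(np.round(q["centre"],4).tolist(),round(q["score"],2)) for q in manip.pinpoint(t,"wrist")[:2]])
E
```

```text
[ 0.6074 -0.0163  0.0489] [-1.7989e+02 -4.0000e-02  1.0624e+02] [-0.47 -0.57  1.24] 4.6
lever_top []
shutter_top []
```

View pics/d.png

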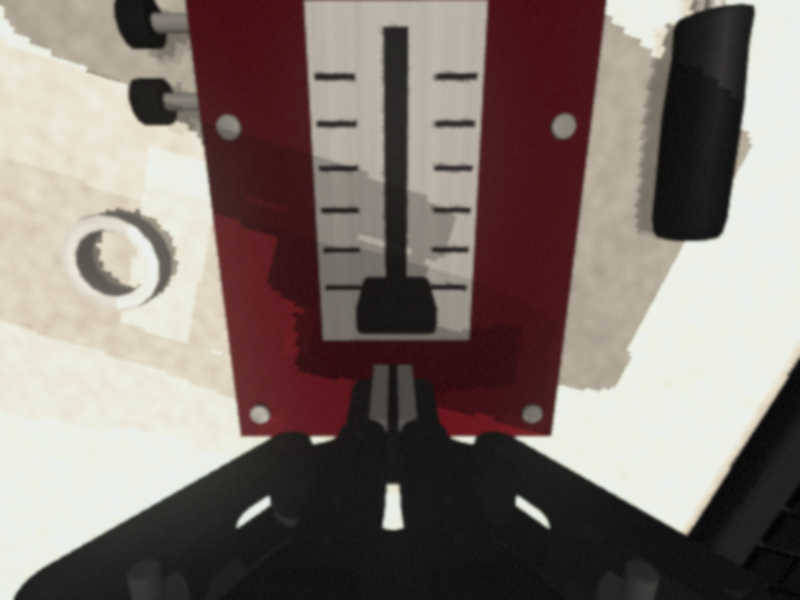

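The view is clear. Tick rows are 288, 250, 210, 168, 124 and 76, the lever top is at (397,290), and the finger tips at (393,370) are in line. Approaching slowly.

{"fn": "servo_tool", "kwargs": {"deltas": [0,-0.0006,0.0019,0,0,0,0,0,-0.0006,0.0019,0,0,0,0,0,-0.0006,0.0019,0,0,0,0,0,-0.0006,0.0019,0,0,0,0,0,-0.0006,0.0019,0,0,0,0,0,-0.0006,0.0019,0,0,0,0,0,-0.0006,0.0019,0,0,0,0,0,0,0,0,0,0,0,0,0,0,0,0,0,0,0,0,0,0,0,0,0]}}

```text
time: 5.75
eef_pos: [0.604, -0.0029, 0.0503]
ee_rot: [-180.0, 0.0, 106.3]
ft_force: [-0.2, 0.2, -0.9]
width: 0.002
```

{"fn": "servo_tool", "kwargs": {"deltas": [0,-0.0003,0.00096,0,0,0,0,0,-0.0003,0.00096,0,0,0,0,0,0,0,0,0,0,0,0,0,0,0,0,0,0,0,0,0,0,0,0,0,0,0,0,0,0,0,0,0,0,0,0,0,0,0,0,0,0,0,0,0,0,0,0,0,0,0,0,0,0,0,0,0,0,0,0]}}

```text
time: 6.75
eef_pos: [0.6033, -0.0009, 0.0503]
ee_rot: [-180.0, 0.0, 106.3]
ft_force: [0.3, -0.6, -0.0]
width: -0.002
```

{"fn": "servo_tool", "kwargs": {"deltas": [0,-0.0003,0.00096,0,0,0,0,0,-0.0003,0.00096,0,0,0,0,0,0,0,0,0,0,0,0,0,0,0,0,0,0,0,0,0,0,0,0,0,0,0,0,0,0,0,0,0,0,0,0,0,0,0,0,0,0,0,0,0,0,0,0,0,0,0,0,0,0,0,0,0,0,0,0]}}

```text
time: 7.75
eef_pos: [0.6027, 0.001, 0.0503]
ee_rot: [-180.0, -0.0, 106.3]
ft_force: [-0.2, 0.4, 0.4]
width: 0.001
```

{"fn": "servo_tool", "kwargs": {"deltas": [0,-0.0003,0.00096,0,0,0,0,0,0,0,0,0,0,0,0,0,0,0,0,0,0,0,0,0,0,0,0,0,0,0,0,0,0,0,0,0,0,0,0,0,0,0,0,0,0,0,0,0,0,0,0,0,0,0,0,0,0,0,0,0,0,0,0,0,0,0,0,0,0,0]}}

```text
time: 8.75
eef_pos: [0.6025, 0.0019, 0.0503]
ee_rot: [180.0, 0.0, 106.3]
ft_force: [0.0, -2.4, 0.2]
width: 0.003
```

Contact, at -2.4 N and TCP y≈0.0019, 16 mm behind the lever centre as expected. Now to the first click.

{"fn": "servo_tool", "kwargs": {"deltas": [0,-0.0003,0.00096,0,0,0,0,0,-0.0003,0.00096,0,0,0,0,0,-0.0003,0.00096,0,0,0,0,0,-0.0003,0.00096,0,0,0,0,0,-0.0003,0.00096,0,0,0,0,0,-0.0003,0.00096,0,0,0,0,0,0,0,0,0,0,0,0,0,0,0,0,0,0,0,0,0,0,0,0,0,0,0,0,0,0,0,0]}}

```text
time: 9.75
eef_pos: [0.6005, 0.0078, 0.0503]
ee_rot: [-180.0, -0.0, 106.3]
ft_force: [0.6, -0.2, -0.8]
width: -0.001
```

{"fn": "servo_tool", "kwargs": {"deltas": [0,-0.0003,0.00096,0,0,0,0,0,0,0,0,0,0,0,0,0,0,0,0,0,0,0,0,0,0,0,0,0,0,0,0,0,0,0,0,0,0,0,0,0,0,0,0,0,0,0,0,0,0,0,0,0,0,0,0,0,0,0,0,0,0,0,0,0,0,0,0,0,0,0]}}

```text
time: 10.75
eef_pos: [0.6003, 0.0087, 0.0503]
ee_rot: [-180.0, -0.0, 106.3]
ft_force: [0.5, -0.1, -0.8]
width: -0.005
```

{"fn": "servo_tool", "kwargs": {"deltas": [0,-0.0003,0.00096,0,0,0,0,0,0,0,0,0,0,0,0,0,0,0,0,0,0,0,0,0,0,0,0,0,0,0,0,0,0,0,0,0,0,0,0,0,0,0,0,0,0,0,0,0,0,0,0,0,0,0,0,0,0,0,0,0,0,0,0,0,0,0,0,0,0,0]}}

```text
time: 11.75
eef_pos: [0.6001, 0.0097, 0.0503]
ee_rot: [-180.0, -0.0, 106.3]
ft_force: [0.6, -0.1, 0.5]
width: 0.001
```

Force has dropped. I'll check whether the lever has already snapped.

```bash
python3 - <<'E'
from h import *
import cv2
o=manip.get_obs(); print(o["eef_pos"].round(4),o["time"])
im=manip.get_image("wrist"); cv2.imwrite("pics/e.png",cv2.resize(im,(800,600)))
E
```

```text
[0.6001 0.0097 0.0503] 11.75
```

View pics/e.png

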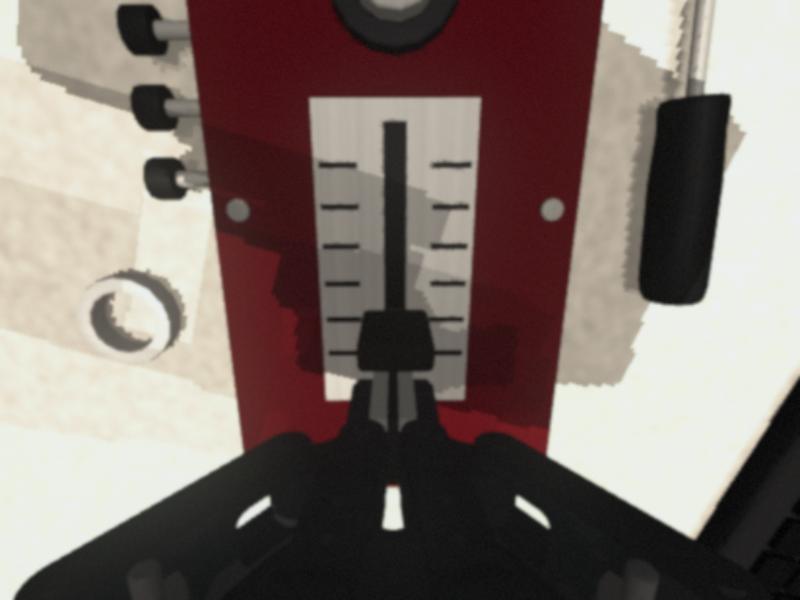

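```bash
cat >> h.py <<'E'
u=np.array([-0.2823,0.9593])
def axis(px,z,pos,rpy): return 1000*(world(px,z,pos,rpy)[:2]-[0.5995,0.0168])@u
E
python3 - <<'E'
from h import *
for n,pos,e,ts in [("start",[.6074,-.0163,.0489],278,[288,250,210,168,124,76]),("now",[.6001,.0097,.0503],311,[352,319,283,245.5,206.5,164])]:
    print(n,axis((396,e),.072,np.array(pos),[180,0,106.3]).round(1),[axis((396,t),.036,np.array(pos),[180,0,106.3]).round(1) for t in ts])
E
```

```text
start 14.1 [np.float64(0.8), np.float64(14.9), np.float64(29.0), np.float64(43.0), np.float64(56.9), np.float64(71.1)]
now 30.8 [np.float64(1.4), np.float64(15.1), np.float64(29.3), np.float64(43.3), np.float64(57.1), np.float64(71.3)]
```

The lever's base front edge moved 13.8 mm, so it is resting in the first click. The detent force fades towards half-way, which explains the low readings. On to the second click.

{"fn": "servo_tool", "kwargs": {"deltas": [0,-0.0003,0.00096,0,0,0,0,0,-0.0003,0.00096,0,0,0,0,0,-0.0003,0.00096,0,0,0,0,0,-0.0003,0.00096,0,0,0,0,0,-0.0003,0.00096,0,0,0,0,0,-0.0003,0.00096,0,0,0,0,0,0,0,0,0,0,0,0,0,0,0,0,0,0,0,0,0,0,0,0,0,0,0,0,0,0,0,0]}}

```text
time: 12.8
eef_pos: [0.5983, 0.0153, 0.0503]
ee_rot: [180.0, 0.0, 106.3]
ft_force: [0.3, -2.6, -0.4]
width: 0.0
```

{"fn": "servo_tool", "kwargs": {"deltas": [0,-0.0003,0.00096,0,0,0,0,0,0,0,0,0,0,0,0,-0.0003,0.00096,0,0,0,0,0,0,0,0,0,0,0,0,-0.0003,0.00096,0,0,0,0,0,0,0,0,0,0,0,0,-0.0003,0.00096,0,0,0,0,0,0,0,0,0,0,0,0,-0.0003,0.00096,0,0,0,0,0,0,0,0,0,0,0]}}

```text
time: 13.8
eef_pos: [0.5967, 0.0204, 0.0503]
ee_rot: [-180.0, -0.0, 106.3]
ft_force: [0.1, -0.0, -0.4]
width: -0.002
```

{"fn": "servo_tool", "kwargs": {"deltas": [0,-0.0003,0.00096,0,0,0,0,0,0,0,0,0,0,0,0,-0.0003,0.00096,0,0,0,0,0,0,0,0,0,0,0,0,0,0,0,0,0,0,0,0,0,0,0,0,0,0,0,0,0,0,0,0,0,0,0,0,0,0,0,0,0,0,0,0,0,0,0,0,0,0,0,0,0]}}

```text
time: 14.8
eef_pos: [0.5962, 0.0221, 0.0503]
ee_rot: [-180.0, -0.0, 106.3]
ft_force: [-0.3, 0.0, -0.2]
width: -0.0
```

```bash
python3 - <<'E'
from h import *
import cv2
o=manip.get_obs(); print(o["eef_pos"].round(4),o["ee_rot"].round(2),o["ft_force"].round(2),o["time"])
im=manip.get_image("wrist"); cv2.imwrite("pics/f.png",cv2.resize(im,(800,600)))
E
```

```text
[0.5962 0.0221 0.0503] [-180.     -0.    106.26] [-0.3   0.01 -0.25] 14.8
```

View pics/f.png

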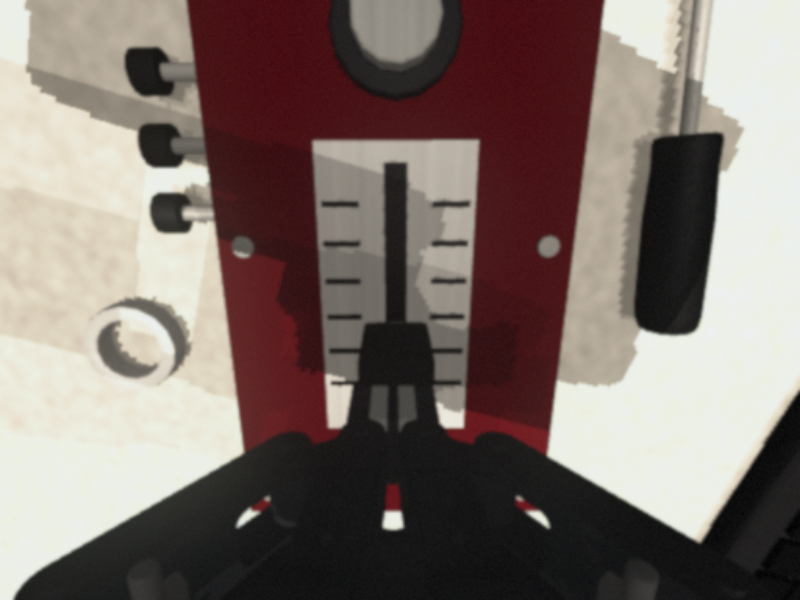

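The lever's front base is at row 323, just short of tick 2 (row 317). It is at about 21 mm and not yet snapped, which matches the finger position. Nudging on.

{"fn": "servo_tool", "kwargs": {"deltas": [0,-0.0003,0.00096,0,0,0,0,0,0,0,0,0,0,0,0,-0.0003,0.00096,0,0,0,0,0,0,0,0,0,0,0,0,-0.00014,0.00048,0,0,0,0,0,0,0,0,0,0,0,0,0,0,0,0,0,0,0,0,0,0,0,0,0,0,0,0,0,0,0,0,0,0,0,0,0,0,0]}}

```text
time: 15.85
eef_pos: [0.5954, 0.0245, 0.0503]
ee_rot: [-180.0, 0.0, 106.3]
ft_force: [0.5, -0.9, -0.2]
width: 0.0
```

```bash
python3 - <<'E'
from h import *
import cv2
o=manip.get_obs(); print(o["eef_pos"].round(4),o["ft_force"].round(2),o["time"])
im=manip.get_image("wrist"); a=cv2.resize(im,(800,600)); cv2.imwrite("pics/g.png",a[150:450,250:550])
# dark profile down the slot, beside the slot and on the ticks
g=cv2.cvtColor(a,cv2.COLOR_BGR2GRAY); print("lever col 374",[(r,int(g[r,374])) for r in range(270,420,4)]); print("tick col 448",[(r,int(g[r,448])) for r in range(180,420,3) if g[r,448]<70])
E
```

```text
[0.5954 0.0245 0.0503] [ 0.54 -0.92 -0.23] 15.85
lever col 374 [(270, 109), (274, 108), (278, 108), (282, 108), (286, 107), (290, 108), (294, 108), (298, 108), (302, 108), (306, 107), (310, 107), (314, 60), (318, 20), (322, 22), (326, 19), (330, 22), (334, 20), (338, 22), (342, 20), (346, 21), (350, 22), (354, 20), (358, 24), (362, 23), (366, 17), (370, 24), (374, 29), (378, 75), (382, 70), (386, 70), (390, 71), (394, 73), (398, 72), (402, 72), (406, 72), (410, 73), (414, 73), (418, 71)]
tick col 448 [(210, 53), (249, 68), (288, 43), (321, 66), (324, 57), (357, 37), (387, 42)]
```

View pics/g.png

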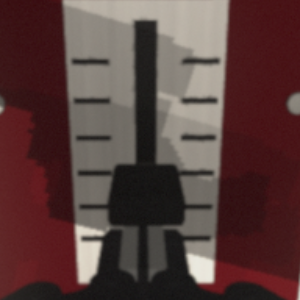

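Second click is confirmed: the base front (row 314) sits about 9 px ahead of tick 2 (row 323), the same offset as at the start, and there is a gap to the fingers. Now the third, carefully.

{"fn": "servo_tool", "kwargs": {"deltas": [0,-0.0003,0.00096,0,0,0,0,0,-0.0003,0.00096,0,0,0,0,0,-0.0003,0.00096,0,0,0,0,0,-0.0003,0.00096,0,0,0,0,0,-0.00028,0.00096,0,0,0,0,0,-0.00028,0.00096,0,0,0,0,0,-0.00028,0.00096,0,0,0,0,0,-0.00028,0.00096,0,0,0,0,0,-0.00028,0.00096,0,0,0,0,0,0,0,0,0,0,0]}}

```text
time: 16.9
eef_pos: [0.5927, 0.0335, 0.0503]
ee_rot: [-180.0, -0.0, 106.3]
ft_force: [-0.9, -2.0, 0.9]
width: -0.001
```

{"fn": "servo_tool", "kwargs": {"deltas": [0,-0.00028,0.00096,0,0,0,0,0,0,0,0,0,0,0,0,-0.00028,0.00096,0,0,0,0,0,0,0,0,0,0,0,0,-0.00014,0.00048,0,0,0,0,0,0,0,0,0,0,0,0,0,0,0,0,0,0,0,0,0,0,0,0,0,0,0,0,0,0,0,0,0,0,0,0,0,0,0]}}

```text
time: 17.9
eef_pos: [0.5921, 0.0355, 0.0503]
ee_rot: [180.0, -0.0, 106.3]
ft_force: [0.2, -0.7, 0.0]
width: -0.002
```

```bash
cat > p.py <<'E'
from h import *
import cv2
o=manip.get_obs(); print(o["eef_pos"].round(4),o["ft_force"].round(2),o["time"])
a=cv2.resize(manip.get_image("wrist"),(800,600)); cv2.imwrite("pics/last.png",a)
g=cv2.cvtColor(a,cv2.COLOR_BGR2GRAY).astype(float)
col=g[:,366:382].mean(1); print("lever front row",[r for r in range(200,420) if col[r]<45][:1])
t=g[:,442:454].mean(1); m=[r for r in range(150,440) if t[r]==t[r-5:r+6].min() and t[r]<t[r-8:r+9].max()-20]
print("ticks",m)
E
python3 p.py
```

```text
[0.5921 0.0355 0.0503] [ 0.18 -0.69  0.05] 17.9
lever front row [325]
ticks [243, 281, 316, 350, 383, 413]
```

Not snapped yet: the front is at row 325 and tick 3 at 316, the same picture as just before snap 2. Advancing in millimetre steps.

{"fn": "servo_tool", "kwargs": {"deltas": [0,-0.00014,0.00048,0,0,0,0,0,0,0,0,0,0,0,0,-0.00014,0.00048,0,0,0,0,0,0,0,0,0,0,0,0,-0.00014,0.00048,0,0,0,0,0,0,0,0,0,0,0,0,0,0,0,0,0,0,0,0,0,0,0,0,0,0,0,0,0,0,0,0,0,0,0,0,0,0,0]}}

```text
time: 18.95
eef_pos: [0.5917, 0.037, 0.0503]
ee_rot: [180.0, 0.0, 106.3]
ft_force: [-0.5, 0.4, 0.1]
width: -0.001
```

```bash
python3 p.py
```

```text
[0.5917 0.037  0.0503] [-0.52  0.42  0.1 ] 18.95
lever front row [313]
ticks [247, 285, 320, 354, 386, 416]
```

Snapped into the third: front at row 313, tick 3 at 320, the same offset as in click 2, with the finger at about 37 mm of travel. Backing off and up, then verifying.

{"fn": "servo_tool", "kwargs": {"deltas": [0,0.0011,-0.0038,0,0,0,0,0,0.0014,-0.0048,0,0,0,0,0,0.0014,-0.0048,0,0,0,0,0,0,0,0.012,0,0,0,0,0,0,0.025,0,0,0,0,0,0,0.025,0,0,0,0,0,0,0.025,0,0,0,0,0,0,0.013,0,0,0,0,0,0,0,0,0,0,0,0,0,0,0,0,0]}}

```text
time: 20.0
eef_pos: [0.5953, 0.0236, 0.1501]
ee_rot: [-180.0, -0.0, 106.3]
ft_force: [-0.7, 0.6, -0.9]
width: 0.0
```

```bash
python3 p.py; python3 - <<'E'
from h import *
for t in ["lever_top","shutter_top"]:
  for c in ["wrist"]: print(t,[(np.round(q["centre"],4).tolist(),round(q["score"],2)) for q in manip.pinpoint(t,c)[:2]])
for c in ["scene","side"]:
  manip.get_image(c)
  for t in ["lever_top","shutter_top"]: print(c,t,[(np.round(q["centre"],4).tolist(),round(q["score"],2)) for q in manip.pinpoint(t,c)[:2]])
E
```

```text
[0.5953 0.0236 0.1501] [-0.65  0.65 -0.92] 20.0
lever front row [239]
ticks [393]
lever_top [([0.587, 0.0563, 0.0716], 0.7)]
shutter_top [([0.5637, 0.1318, 0.056], 0.96)]
scene lever_top []
scene shutter_top [([0.565, 0.1347, 0.0569], 0.63)]
side lever_top [([0.5858, 0.0575, 0.072], 0.4)]
side shutter_top [([0.5653, 0.1322, 0.0569], 0.56), ([0.6342, -0.3959, -0.0003], 0.54)]
```

View pics/last.png

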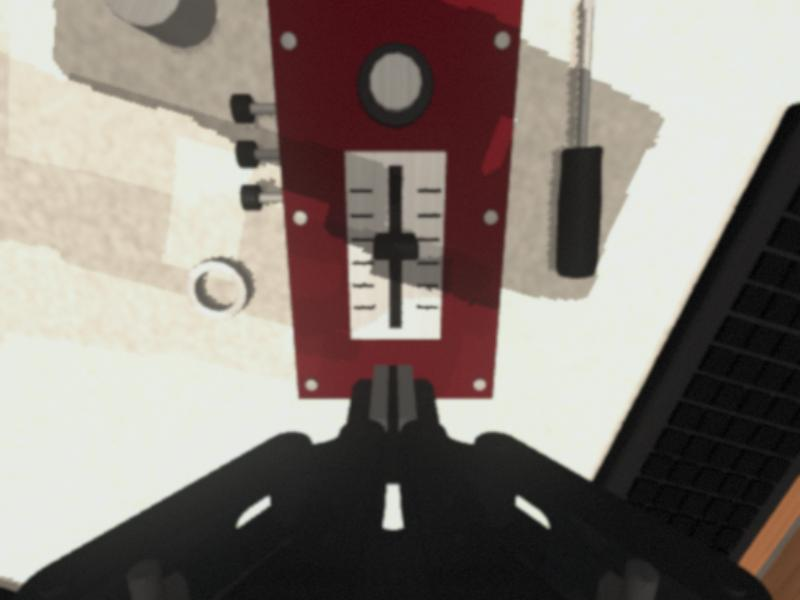

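Ticks are at rows 307, 286, 263, 240, 215 and 190. The lever sits on the third after the start (row 240), and the networks put it 42 mm from its start. The button is at (396,83). Moving above the button and then down.

{"fn": "servo_tool", "kwargs": {"deltas": [0,-0.0031,0.011,0,0,0,0,0,-0.0031,0.011,0,0,0,0,0,-0.0031,0.011,0,0,0,0,0,-0.0031,0.011,0,0,0,0,0,-0.0031,0.011,0,0,0,0,0,-0.003,0.011,0,0,0,0,0,-0.003,0.011,0,0,0,0,0,-0.003,0.011,0,0,0,0,0,-0.003,0.011,0,0,0,0,0,-0.003,0.0107,0,0,0,0]}}

```text
time: 21.45
eef_pos: [0.5648, 0.1342, 0.1503]
ee_rot: [180.0, 0.0, 106.3]
ft_force: [-0.1, 0.1, -0.1]
width: -0.0
```

{"fn": "servo_tool", "kwargs": {"deltas": [0,0,0,-0.01,0,0,0,0,0,0,-0.015,0,0,0,0,0,0,-0.02,0,0,0,0,0,0,-0.02,0,0,0,0,0,0,-0.01,0,0,0,0,0,0,-0.006,0,0,0,0,0,0,-0.004,0,0,0,0,0,0,-0.003,0,0,0,0,0,0,-0.002,0,0,0,0,0,0,0,0,0,0]}}

```text
time: 22.45
eef_pos: [0.5653, 0.1333, 0.0606]
ee_rot: [180.0, 0.0, 106.3]
ft_force: [0.6, -0.7, -0.2]
width: 0.004
```

{"fn": "servo_tool", "kwargs": {"deltas": [0,0,0,-0.0015,0,0,0,0,0,0,-0.0015,0,0,0,0,0,0,-0.0015,0,0,0,0,0,0,-0.0015,0,0,0,0,0,0,-0.001,0,0,0,0,0,0,-0.001,0,0,0,0,0,0,0,0,0,0,0,0,0,0,0,0,0,0,0,0,0,0,0,0,0,0,0,0,0,0,0]}}

```text
time: 23.45
eef_pos: [0.5652, 0.1334, 0.0524]
ee_rot: [180.0, -0.0, 106.3]
ft_force: [-0.3, 0.6, 3.3]
width: -0.003
```

{"fn": "servo_tool", "kwargs": {"deltas": [0,0,0,-0.001,0,0,0,0,0,0,0,0,0,0,0,0,0,-0.001,0,0,0,0,0,0,0,0,0,0,0,0,0,0,0,0,0,0,0,0,0,0,0,0,0,0,0,0,0,0,0,0,0,0,0,0,0,0,0,0,0,0,0,0,0,0,0,0,0,0,0,0]}}

```text
time: 24.45
eef_pos: [0.5652, 0.1333, 0.0504]
ee_rot: [180.0, 0.0, 106.3]
ft_force: [-0.1, 0.6, 4.1]
width: 0.001
```

{"fn": "servo_tool", "kwargs": {"deltas": [0,0,0,-0.001,0,0,0,0,0,0,0,0,0,0,0,0,0,0,0,0,0,0,0,0,0,0,0,0,0,0,0,0,0,0,0,0,0,0,0,0,0,0,0,0,0,0,0,0,0,0,0,0,0,0,0,0,0,0,0,0,0,0,0,0,0,0,0,0,0,0]}}

```text
time: 25.45
eef_pos: [0.5652, 0.1333, 0.05]
ee_rot: [180.0, 0.0, 106.3]
ft_force: [-1.8, 0.5, 10.9]
width: 0.002
```

Button is at the hard stop: z held at 0.050 and force jumped to 11 N. Releasing straight up.

{"fn": "servo_tool", "kwargs": {"deltas": [0,0,0,0.002,0,0,0,0,0,0,0.003,0,0,0,0,0,0,0.005,0,0,0,0,0,0,0.01,0,0,0,0,0,0,0.02,0,0,0,0,0,0,0.03,0,0,0,0,0,0,0.03,0,0,0,0,0,0,0.03,0,0,0,0,0,0,0.02,0,0,0,0,0,0,0,0,0,0]}}

```text
time: 26.45
eef_pos: [0.5665, 0.1336, 0.2026]
ee_rot: [179.7, 0.0, 106.3]
ft_force: [0.2, -0.7, 0.4]
width: 0.001
```

{"fn": "servo_tool", "kwargs": {"deltas": [0,0.003,-0.012,0,0,0,0,0,0.003,-0.012,0,0,0,0,0,0.003,-0.012,0,0,0,0,0,0.003,-0.012,0,0,0,0,0,0.003,-0.012,0,0,0,0,0,0.003,-0.012,0,0,0,0,0,0.003,-0.012,0,0,0,0,0,0.003,-0.012,0,0,0,0,0,0.003,-0.012,0,0,0,0,0,0,0,0,0,0,0]}}

```text
time: 27.45
eef_pos: [0.5925, 0.0238, 0.1994]
ee_rot: [180.0, 0.0, 106.2]
ft_force: [-1.1, 0.4, 0.5]
width: 0.001
```

```bash
python3 p.py; python3 - <<'E'
from h import *
for c in ["wrist","scene","side"]:
  if c!="wrist": manip.get_image(c)
  for t in ["lever_top","shutter_top","changer","filter_ring","spare_tube"]: print(c,t,[(np.round(q["centre"],4).tolist(),round(q["score"],2)) for q in manip.pinpoint(t,c)[:1]])
E
```

```text
[0.5925 0.0238 0.1994] [-1.06  0.37  0.51] 27.45
lever front row []
ticks [361]
wrist lever_top [([0.5874, 0.0605, 0.0735], 0.89)]
wrist shutter_top [([0.566, 0.1325, 0.057], 0.9)]
wrist changer [([0.5756, 0.0975, 0.0031], 0.62)]
wrist filter_ring [([0.4801, -0.0136, 0.0035], 0.92)]
wrist spare_tube [([0.43, 0.1471, -0.0], 0.91)]
scene lever_top [([0.5857, 0.0542, 0.0735], 0.59)]
scene shutter_top [([0.5598, 0.1334, 0.0603], 0.44)]
scene changer [([0.5772, 0.0995, -0.0034], 0.82)]
scene filter_ring [([0.4835, -0.0119, -0.0019], 0.55)]
scene spare_tube [([0.4322, 0.1483, -0.0026], 0.8)]
side lever_top [([0.5885, 0.0589, 0.0721], 0.53)]
side shutter_top [([0.6314, 0.3943, -0.0029], 0.7)]
side changer [([0.5757, 0.0985, 0.0017], 0.82)]
side filter_ring [([0.4844, -0.0113, -0.0003], 0.64)]
side spare_tube [([0.4306, 0.1465, -0.0007], 0.78)]
```

View pics/last.png

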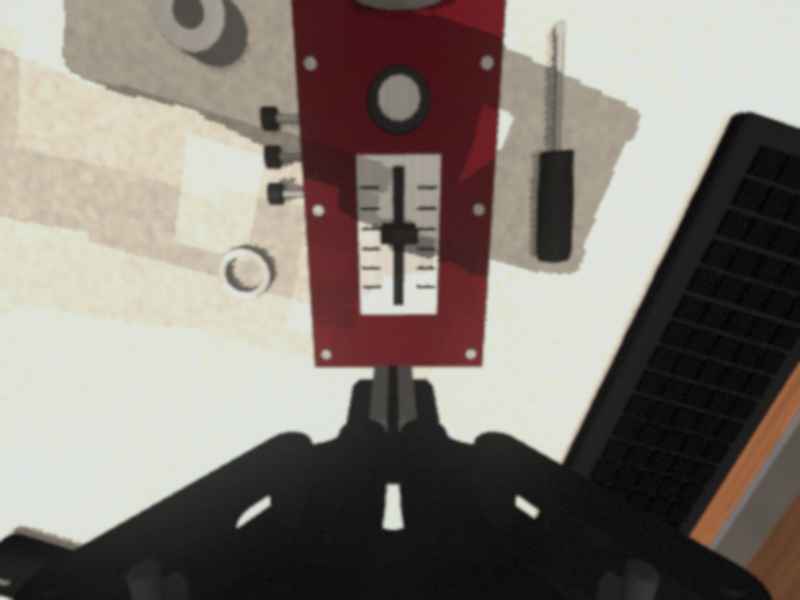

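The lever is at row 233, over tick 3. That tick is mostly hidden behind it at about row 229; ticks 0–2 show at 286, 268 and 249, and ticks 4–5 at 208 and 187. The button at (399,97) is up, and the changer, ring and tube are where they were, within measuring error. The robot is clear, so I'm handing in.

```bash
python3 -c "
from workcell import manip
print(manip.finish_job())"
```

```text
the job is handed in; nothing more can be done
None
```

The lever is resting in the third click, and the button was pressed fully down and came back up. I handed the job in at about 28 s of the 58 s limit, with the robot clear of everything.

- **Lever:** I pushed it with the shut fingers one click at a time and checked each click in the wrist camera. The fingers stopped at about 37 mm of travel, and the spring took the lever the rest of the way, so it was never pushed past the third click. The last picture shows it on the third tick, and measurements put it about 42 mm from its start.
- **Button:** I pressed it straight down until it stopped hard at z = 0.050 m. That is 6 mm below its top, and the force there jumped to about 11 N. It looked up again after release, and the wrist-camera network put its top at 57 mm (56 mm expected).
- **Surroundings:** The changer, filter ring and spare tube measured the same as at the start, within a few mm. I didn't re-measure the mug, bottle, mouse and screwdriver at the end, but the arm never went near them.
- **Checks that disagreed:** In the final check the side camera's network confused the button with the mug. The scene camera's estimate of the button was about 5 mm off the others, so I relied on the wrist view. The networks' lever readings also scattered by about 3 mm, so the click count rests on the tick marks.

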